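# Clamp the glued box in its jig

## Task

The small wooden box in the plywood gluing jig must be clamped while its glue sets. Without grasping anything, push the aluminium strap round over the box with the outside of a finger until it rests against its stop pin; only then push the red cam lever fully down, so that the rubber foot presses on the lid and stays clamped when you let go. Leave the box sitting in its nest and the other things where they are.

Things in the scene. Friction and masses are not known exactly. Their poses are not given: they have to be found in the camera images.
- jig: plywood base of the jig, 172 x 150 x 10 mm, fixed to the bench; origin on the bench under the centre of the box's nest; +z up; base reaches from x = -64 to +108 mm and y = -75 to +75 mm. On it: a nest of dark rails (tops at z = 20 mm), a steel post (26 mm thick, 44 mm at its foot) whose upright axis stands at x = +75 mm, y = 0, and carries the strap, and a 10 mm stop pin at x = 56, y = -18.5 mm, top at z = 78 mm, against which the strap rests when home.
- glue_box: brown wooden box, shut, 75 (x) x 98 (y) x 37 mm, loose in the jig's nest with 2.5 mm play; origin at the centre of its underside, 10 mm above the bench; top of its lid 47 mm above the bench
- strap (a joint): angle of the strap about the upright post axis, rad: 0 = home over the box against its stop pin (strap points along the jig's -x), grows as it swings out toward the jig's +y (clockwise from above), up to 1.75. The direction of the strap from the post is the jig's -x axis turned clockwise by this angle. Stiff: needs about 1 N at its end; it stays where it is left.
- strap_end (a point): middle of the rounded free end of the aluminium strap, 128 mm from the post axis, 73 mm above the bench at mid thickness; the strap is a level bar 26 mm wide and 14 mm thick (66 to 80 mm above the bench), ending 13 mm past this point. Axes: x points to the post axis, z up. The sides of the strap are plain there; the last 40 mm carry nothing.
- lever (a joint): angle of the red cam lever on the strap, rad: 0 = fully raised, 0.85 = fully down at its stop, level along the strap with its paddle over the post. It starts near 0. Its pivot lies across the strap, 75 mm from the post axis and 94 mm above the bench; from there the lever points toward the post and upward at 0.90 rad minus this angle. Needs 3 to 5 N downward at its paddle, stays where it is left, and has no spring back.
- lever_pad (a point): point to push on the upper face of the red paddle (44 x 26 x 10 mm), 72 mm along the lever from its pivot; it moves with lever and strap, and when the lever is down it lies 3 mm from the post axis and about 103 mm above the bench
- foot: black rubber foot, 24 mm across, under the strap 75 mm from the post axis, over the middle of the box when the strap is home; origin at the centre of its underside, 52 mm above the bench when the lever is fully raised; the lever drives it down about 11 mm on a spring, and it meets the lid after 5 mm
- sanding_block: dark grey sanding block, 37 x 63 x 26 mm, loose bystander left of the jig; origin at its underside
- eraser: pale eraser packet, 22 x 75 x 12 mm, loose bystander right of the jig; origin at its underside
- bone_folder: flat pale bone folder, 19 x 160 x 8 mm, loose bystander in front of the jig; origin at its underside
- ink_bottle: white bottle with black cap, 49 mm across, 87 mm tall, loose bystander behind the jig; origin at its underside
- blower: teal squeeze bottle with a long white nozzle, 60 mm across, 130 mm tall, loose bystander behind the jig; origin at its underside
- clasp_box: dark wooden box with brass clasp, 92 x 134 x 54 mm, loose bystander at the left front; origin at its underside

How it is judged:
By the outcome, as a careful person would: the job done as asked, in the order asked, and still so for the second after the job is handed in, with the robot touching nothing.
It also fails if it takes over 51 s, if anything falls off the work surface, if the arm or the gripper's body presses on something with over 40 N, if the wrist force passes 120 N, or if a joint passes its speed limit or range.

## Robot

A 6-joint arm with a two-finger parallel gripper is mounted at the origin on a cart in front of the work surface, level with it; the furniture and walls round the work are solid. World frame = base frame: x ahead of the robot, y to its left, z up, the work surface at z = 0. Lengths are in m, angles in rad, forces in N, time in s.
With the tool pointing down it reaches from about 0.35 to 0.775 m from the base axis. Payload 7.3 kg.
Tool frame: the origin (TCP) lies at the very end of the fingers, on their centre line; the grasp point (between the pads) lies 19 mm behind it; z points along the fingers, y is the line along which they close (so a half turn about z gives the same grasp; the last joint's range is limited). The gripper opens to 92 mm and grips with 3 to 60 N. Pads are 19 mm wide; open, the fingers measure 130 mm over their backs; the gripper's body (75 mm by 190 mm) begins 47 mm behind the grasp point.
Start: joints at [1.19, 0.342, 1.524, -0, 1.275, -0.146], TCP at [0.122, 0.511, 0.227] pointing down, gripper open.
Joint ranges: [-2.53, 2.53], [-0.77, 2.02], [0.04, 2.7], [-1, 4.14], [0.28, 2.66], [-3.11, 3.11]. Speed limits (rad/s): [2.57, 2.57, 3.14, 3.14, 3.14, 3.14].

## Interface

Orientations are given as [roll, pitch, yaw] about the fixed x, y, z axes, in that order (R = Rz(yaw) Ry(pitch) Rx(roll)).
In Python, from cell import robot gives the robot as it stands. The module is installed in compiled form; this text tells all that it offers.
- The arm moves only by the tool arm_command, never from a script. Its argument "moves" is a list of rows, each a list of 3 entries, a list of its own where there are three numbers: the shift along the tool's x, y, z in m, then the turn, a rotation vector about the tool's x, y, z in rad, then the finger opening in m, from 0 to 0.0918. In form: [[[dx, dy, dz], [ax, ay, az], claw], ...]. A call has exactly 5 rows; each row is the pose to reach, as a shift and turn from the pose commanded when the call began, along the tool's axes at that moment; what a row does not reach only later rows make up. A row lasts 1/10 s, in which the tool goes at most 50 mm and 8.59 degrees, less where a joint would pass 70% of its speed; a pose out of reach is approached as far as the arm can. A call with a gripper value outside its range is refused whole. The fingers move at their own pace and stop on an object; "squeeze" is the grip in N (left out, the last holds). Time passes only in rows, so rows that repeat a pose let the fingers close, or fill a call up. It gives the time, the measured TCP pose, the force, the opening and the grip force at its end, in the units of the state.
- robot.observe(): the state, without advancing time (a new reading comes with each control period).
- robot.read_camera(name): name is "scene" or "top" or "wrist"; returns the picture (384x512x3 uint8, red, green, blue); there is no depth.
- robot.camera_model(name): a dict with "fx", "fy", "cx", "cy" (pixels), "R" (3x3) and "t" (3): a world point X has camera coordinates R X + t. Camera axes: x right, y down, z forward; pixel columns grow to the right and rows downward; lengths in m; the calibration is good to about 2 mm. A picture is of the moment at which its call begins: read the wrist's pose just before it. camera_model takes no time and is no camera call; for the wrist camera it gives the pose at the moment of the call.
- robot.hand_in(): hands the job in; it is judged then, once.
The state is a dict: "time": time; "qpos": joint angles; "qvel": joint speeds; "joint_efforts": joint torques, N m; "tool_pos": TCP position; "tool_rot": TCP orientation; "contact_force": force on the tool from outside, world axes, zero at the start; "torque": the same for the moment, N m; "opening": finger opening in m; "grip_force": force on a finger pad.
Only numpy, scipy, OpenCV 4.12 (cv2) and the standard library are available. Lean on these libraries where they do the work, as an engineer would, in place of code of your own. Each camera call takes 0.05 s, during which the arm holds its last target. There are 200 camera calls.

## Working session

There is one attempt and no reset: what is moved stays moved. The work goes in short steps, Python scripts to look and compute and a tool call to move; the robot and the scene stay as the last step left them, time stands still between calls to the robot, and variables do not carry over. Pictures are saved under pics/ and viewed, at most 10 in all, crops included, and the job is handed in when it is done.

Besides the shell and the picture viewer there is one more tool, called after "Call:" as name([rows], argument=value, ...), one row to a line, values as JSON. arm_command: Moves the arm, as the interface text tells. Its arguments: {"type":"object","properties":{"moves":{"type":"array"},"squeeze":{"type":"number"}},"required":["moves"]}

```bash
mkdir -p pics
cat > h.py <<'E'
import numpy as np, cv2
from cell import robot
def snap(n,f):
    im=robot.read_camera(n); cv2.imwrite('pics/'+f,cv2.cvtColor(im,cv2.COLOR_RGB2BGR)); return im
def ray(m,u,v,z):
    R=np.array(m['R']);t=np.array(m['t']);c=-R.T@t
    d=R.T@np.array([(u-m['cx'])/m['fx'],(v-m['cy'])/m['fy'],1]);return c+d*(z-c[2])/d[2]
def proj(m,X):
    p=np.array(m['R'])@np.array(X)+np.array(m['t']);return np.array([m['fx']*p[0]/p[2]+m['cx'],m['fy']*p[1]/p[2]+m['cy']])
E
python3 - <<'E'
from h import *
a=snap('top','t1.png');b=snap('scene','s1.png')
for n in('top','scene'):
    m=robot.camera_model(n);print(n,-np.array(m['R']).T@np.array(m['t']),m['fx'])
print(robot.observe())
E
```

```text
top [ 0.44073724 -0.00240033  1.18286228] 389.7992127288397
scene [-0.13438884 -0.53254176  0.53503235] 411.8248261086026
{'time': 0.1, 'qpos': array([ 1.18996603e+00,  3.42661502e-01,  1.52490143e+00,  1.51126107e-05,
        1.27537621e+00, -1.46006613e-01]), 'qvel': array([ 0.00086029, -0.00162409, -0.00104873, -0.00065455, -0.00134303,
        0.00023059]), 'joint_efforts': array([ 2.05555436e-03, -4.31999123e+01, -2.44698268e+01,  7.20505044e-02,
        5.24797000e-02, -4.07951450e-05]), 'tool_pos': array([0.12199981, 0.51027248, 0.22611706]), 'tool_rot': array([-3.14026259e+00, -2.10197845e-04,  2.90676442e+00]), 'contact_force': array([-0.47617401, -0.52665007, -0.44561266]), 'torque': array([0.00145013, 0.00313899, 0.02920391]), 'grip_force': 0.0, 'opening': 0.09178159631453642}
```

View pics/t1.png

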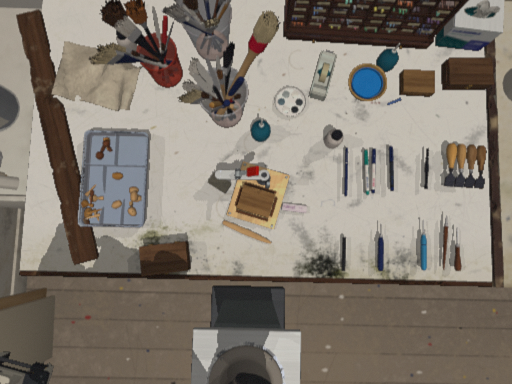

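View pics/s1.png

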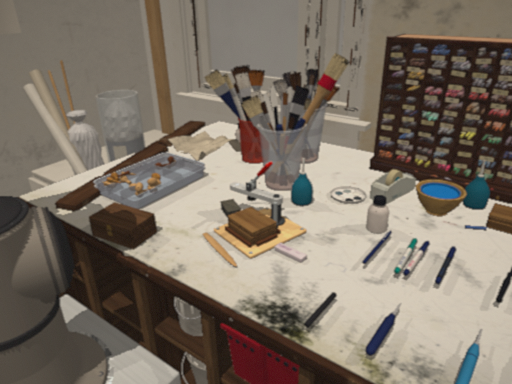

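Run:
```python
from h import *
a=cv2.imread('pics/t1.png')[150:255,195:315]; b=cv2.imread('pics/s1.png')[150:275,195:315]
a=cv2.resize(a,None,fx=5,fy=5,interpolation=cv2.INTER_CUBIC)
cv2.imwrite('pics/t1c.png',a)
b=cv2.resize(b,None,fx=4.8,fy=4.8,interpolation=cv2.INTER_CUBIC)
cv2.imwrite('pics/s1c.png',b)
m=robot.camera_model('top')
for p in [(258,200),(210,200),(260,130)]: print(p,ray(m,*p,0.01))
```

```text
(258, 200) [ 0.53418931 -0.0235773   0.01      ]
(210, 200) [0.53031102 0.12098187 0.01      ]
(260, 130) [ 0.75007388 -0.02429592  0.01      ]
```

View pics/t1c.png

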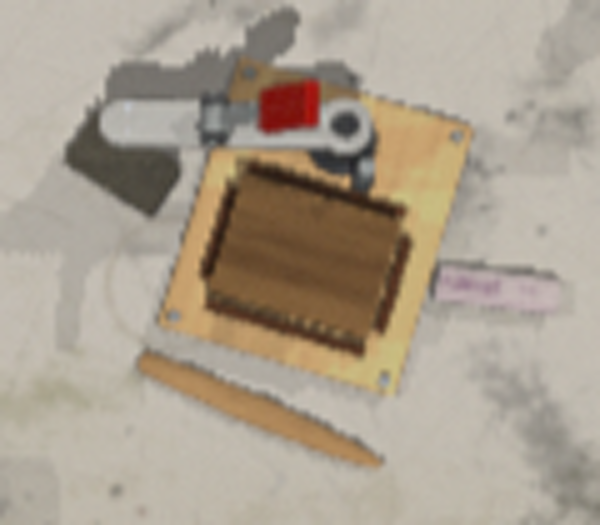

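View pics/s1c.png

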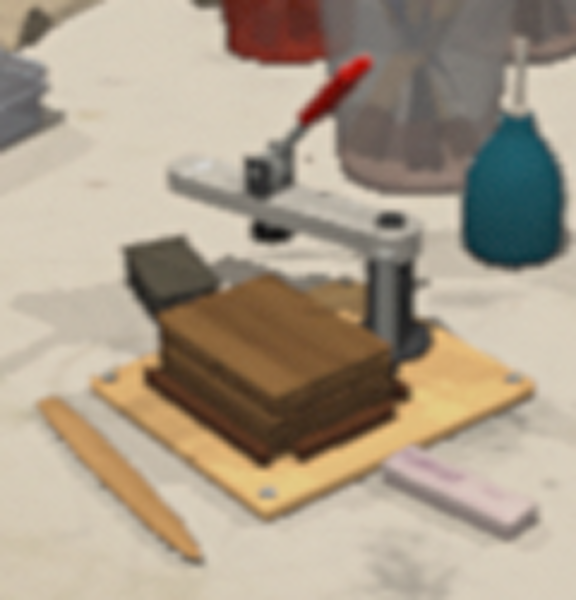

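```bash
cat > j.py <<'E'
from h import *
m=robot.camera_model('top'); ms=robot.camera_model('scene')
def tc(u,v): return ((u+.5)/5-.5+195,(v+.5)/5-.5+150)
def sc(u,v): return ((u+.5)/4.8-.5+195,(v+.5)/4.8-.5+150)
C=np.array([ray(m,*tc(*p),.01)[:2] for p in[(243,58),(470,127),(397,395),(160,325)]])
L=np.array([(.108,.075),(.108,-.075),(-.064,-.075),(-.064,.075)])
A=L-L.mean(0);B=C-C.mean(0);H=A.T@B;U,S,V=np.linalg.svd(H);R=V.T@U.T
o=C.mean(0)-R@L.mean(0);yaw=np.arctan2(R[1,0],R[0,0])
def W(x,y,z=0): return np.r_[o+R@np.array([x,y]),z]
E
python3 - <<'E'
from j import *
print('det',np.linalg.det(R),'o',o,'yaw',yaw,'res',((A@R.T)-B)*1e3)
print('post',W(.075,0),'hub from img',ray(m,*tc(347,124),.08),'pin',W(.056,-.0185))
P=ray(m,*tc(347,124),.08)[:2]
E_=ray(m,*tc(102,122),.08)[:2];d=E_-P;print('strap tip',E_,'len',np.linalg.norm(d),'ang world',np.arctan2(d[1],d[0]))
print('theta',(yaw+np.pi)-np.arctan2(d[1],d[0]))
# check scene: corners
for l,p in zip(L,[None,(533,385),(267,518),(93,383)]): 
    if p: print(proj(ms,W(*l,.01))-sc(*p))
print('scene hub',ray(ms,*sc(390,222),.083))
# jar
for z in(0,.05,.13): print(z,'jar front top',ray(m,228,126,z),ray(m,205,110,z))
print('jar scene base',ray(ms,282,188,0),ray(ms,266,183,0),ray(ms,299,186,0))
print('blower',ray(m,260,130,.06),'block',ray(m,*tc(125,165),.026))
E
```

```text
det 0.9999999999999997 o [ 0.52915131 -0.01791226] yaw -0.2607914550962554 res [[ 1.34007972  2.21603536]
 [ 1.23606095 -3.50456081]
 [-1.52746462 -0.16985387]
 [-1.04867605  1.45837932]]
post [ 0.60161528 -0.03725066  0.        ] hub from img [ 0.60241593 -0.03761072  0.08      ] pin [ 0.5784876  -0.05022604  0.        ]
strap tip [0.59966577 0.10217188] len 0.13980965404510584 ang world 1.5904683652913407
theta 1.2903328332021968
[ 1.45336834 -0.93428161]
[ 0.48951538 -1.64199687]
[-1.06001659 -1.07706168]
scene hub [ 0.59834477 -0.03834444  0.083     ]
0 jar front top [0.76240833 0.0749801  0.        ] [0.81109081 0.14804414 0.        ]
0.05 jar front top [0.74881118 0.07170921 0.05      ] [0.79543583 0.1416848  0.05      ]
0.13 jar front top [0.72705574 0.06647577 0.13      ] [0.77038787 0.13150985 0.13      ]
jar scene base [0.78533432 0.06590042 0.        ] [0.787211   0.12510815 0.        ] [0.82494684 0.03147108 0.        ]
blower [ 0.73688663 -0.02336249  0.06      ] block [0.58192279 0.09264916 0.026     ]
```

Call:
arm_command([
  [[-0.03, -0.01, 0], [0, 0, 0.145], 0.0918],
  [[-0.065, -0.02, 0], [0, 0, 0.29], 0.0918],
  [[-0.1, -0.03, 0], [0, 0, 0.435], 0.0918],
  [[-0.135, -0.04, 0], [0, 0, 0.58], 0.0918],
  [[-0.17, -0.05, 0], [0, 0, 0.725], 0.0918],
])

```text
time: 0.6
tool_pos: [0.2768, 0.4214, 0.2264]
tool_rot: [-3.141, 0.0, 2.176]
contact_force: [0.5, 0.2, -0.2]
opening: 0.0923
grip_force: 0.0
```

```bash
cat >> j.py <<'E'
P=np.array([.602,-.0375])
def go(x,y,z,psi):
    s=robot.observe();p=s['tool_pos'];k=s['tool_rot'][2]
    d=np.array([x,y])-p[:2];c,sn=np.cos(k),np.sin(k)
    print('from',p.round(4),'psi %.3f'%k,'q',s['qpos'].round(2),'F',s['contact_force'].round(1),'t',s['time'])
    print('to',np.round([x,y,z,psi],4),'shift',np.round([d@[c,sn],d@[sn,-c],p[2]-z],4),'az %.3f'%(-(psi-k)))
def at(th,r,off,z,dpsi=0):
    # strap angle th, radius r, offset to the back (+theta) side
    a=yaw+np.pi-th;u=np.array([np.cos(a),np.sin(a)]);n=np.array([u[1],-u[0]])
    q=P+r*u+off*n;go(*q,z,a-np.pi/2+dpsi)
E
python3 -c "
from j import *
go(.45,.32,.227,.75)
at(1.29,.17,.034,.2)"
```

```text
from [0.2768 0.4214 0.2264] psi 2.176 q [0.84 0.3  1.58 0.   1.26 0.23] F [ 0.5  0.2 -0.2] t 0.6
to [0.45  0.32  0.227 0.75 ] shift [-0.182   0.0847 -0.0006] az 1.426
from [0.2768 0.4214 0.2264] psi 2.176 q [0.84 0.3  1.58 0.   1.26 0.23] F [ 0.5  0.2 -0.2] t 0.6
to [0.6326 0.1331 0.2    0.02  ] shift [-0.4395  0.1286  0.0264] az 2.156
```

Call:
arm_command([
  [[-0.018, 0.008, 0], [0, 0, 0.145], 0.0918],
  [[-0.036, 0.016, 0], [0, 0, 0.29], 0.0918],
  [[-0.055, 0.024, 0], [0, 0, 0.435], 0.0918],
  [[-0.073, 0.032, 0], [0, 0, 0.58], 0.0918],
  [[-0.09, 0.042, 0], [0, 0, 0.72], 0.0918],
])

```text
time: 1.1
tool_pos: [0.3623, 0.3721, 0.2264]
tool_rot: [-3.141, 0.001, 1.456]
contact_force: [0.6, 0.1, 0.5]
opening: 0.0915
grip_force: 0.0
```

```bash
python3 -c "
from j import *
go(.45,.30,.22,.75)
at(1.29,.17,.034,.2)"
```

```text
from [0.3623 0.3721 0.2264] psi 1.456 q [0.65 0.33 1.54 0.   1.27 0.77] F [0.6 0.1 0.5] t 1.1
to [0.45 0.3  0.22 0.75] shift [-0.0615  0.0954  0.0064] az 0.706
from [0.3623 0.3721 0.2264] psi 1.456 q [0.65 0.33 1.54 0.   1.27 0.77] F [0.6 0.1 0.5] t 1.1
to [0.6326 0.1331 0.2    0.02  ] shift [-0.2063  0.296   0.0264] az 1.436
```

Call:
arm_command([
  [[-0.012, 0.019, 0], [0, 0, 0.14], 0.0918],
  [[-0.024, 0.038, 0], [0, 0, 0.28], 0.0918],
  [[-0.037, 0.057, 0], [0, 0, 0.42], 0.0918],
  [[-0.05, 0.076, 0], [0, 0, 0.56], 0.0918],
  [[-0.062, 0.095, 0], [0, 0, 0.7], 0.0918],
])

```text
time: 1.6
tool_pos: [0.45, 0.3, 0.2263]
tool_rot: [-3.141, 0.001, 0.756]
contact_force: [0.6, 0.3, -0.2]
opening: 0.0919
grip_force: 0.0
```

```bash
python3 -c "
from j import *
at(1.29,.17,.034,.2)"
```

```text
from [0.45   0.3    0.2263] psi 0.756 q [0.45 0.37 1.48 0.   1.29 1.26] F [ 0.6  0.3 -0.2] t 1.6
to [0.6326 0.1331 0.2    0.02  ] shift [0.0184 0.2467 0.0263] az 0.736
```

Call:
arm_command([
  [[0.004, 0.045, 0.005], [0, 0, 0.147], 0.0918],
  [[0.008, 0.094, 0.01], [0, 0, 0.294], 0.0918],
  [[0.012, 0.143, 0.016], [0, 0, 0.441], 0.0918],
  [[0.016, 0.192, 0.021], [0, 0, 0.588], 0.0918],
  [[0.018, 0.24, 0.026], [0, 0, 0.735], 0.0918],
])

```text
time: 2.1
tool_pos: [0.6293, 0.1381, 0.2]
tool_rot: [-3.141, 0.001, 0.021]
contact_force: [-0.3, 0.7, -0.2]
opening: 0.0918
grip_force: 0.0
```

```bash
python3 -c "
from j import *
at(1.29,.17,.036,.062)
for n in('top','scene'): snap(n,n[0]+'2.png')
a=cv2.imread('pics/t2.png')[110:240,150:300];b=cv2.imread('pics/s2.png')[90:240,190:340]
cv2.imwrite('pics/c2.png',np.hstack([cv2.resize(a,(400,347)),cv2.resize(b,(400,347*1))]))"
```

```text
from [0.6293 0.1381 0.2   ] psi 0.021 q [0.1  0.58 1.2  0.   1.35 1.65] F [-0.3  0.7 -0.2] t 2.1
to [0.6346 0.1332 0.062  0.02  ] shift [0.0051 0.005  0.138 ] az 0.001
```

View pics/c2.png

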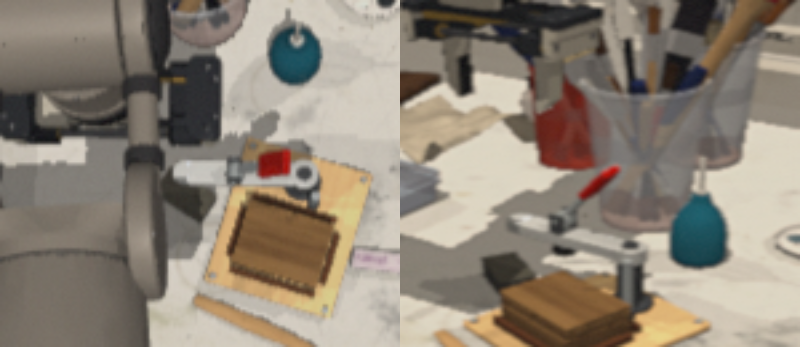

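Call:
arm_command([
  [[0.006, 0.005, 0.03], [0, 0, 0], 0.0918],
  [[0.006, 0.005, 0.06], [0, 0, 0], 0.0918],
  [[0.006, 0.005, 0.09], [0, 0, 0], 0.0918],
  [[0.006, 0.005, 0.118], [0, 0, 0], 0.0918],
  [[0.006, 0.005, 0.137], [0, 0, 0], 0.0918],
])

```text
time: 2.7
tool_pos: [0.6327, 0.1351, 0.0611]
tool_rot: [-3.142, 0.004, 0.028]
contact_force: [-0.3, 0.5, 1.0]
opening: 0.0913
grip_force: 0.0
```

```bash
python3 -c "
from j import *
for th in (1.19,1.09,.99,.89,.79,.59): at(th,.17,.0225,.062)" | grep -v from; python3 -c "
from j import *
at(1.29,.17,.036,.062)"|head -1
```

```text
to [0.604 0.134 0.062 0.12 ] shift [-0.0288  0.0003 -0.0009] az -0.092
to [0.5869 0.1333 0.062  0.22  ] shift [-0.0459  0.0005 -0.0009] az -0.192
to [0.5699 0.1309 0.062  0.32  ] shift [-0.063   0.0024 -0.0009] az -0.292
to [0.5532 0.1269 0.062  0.42  ] shift [-0.0797  0.006  -0.0009] az -0.392
to [0.5371 0.1212 0.062  0.52  ] shift [-0.096   0.0112 -0.0009] az -0.492
to [0.5068 0.1051 0.062  0.72  ] shift [-0.1267  0.0264 -0.0009] az -0.692
from [0.6327 0.1351 0.0611] psi 0.028 q [0.09 0.72 1.36 0.   1.07 1.63] F [-0.3  0.5  1. ] t 2.7
```

Call:
arm_command([
  [[-0.012, 0, 0], [0, 0, 0], 0.0918],
  [[-0.022, 0, 0], [0, 0, -0.05], 0.0918],
  [[-0.034, 0, 0], [0, 0, -0.12], 0.0918],
  [[-0.046, 0.0005, 0], [0, 0, -0.19], 0.0918],
  [[-0.063, 0.0025, 0], [0, 0, -0.29], 0.0918],
])

```text
time: 3.2
tool_pos: [0.5712, 0.1313, 0.0635]
tool_rot: [-3.141, -0.001, 0.321]
contact_force: [1.3, -0.6, 0.1]
opening: 0.0917
grip_force: 0.6
```

```bash
python3 -c "
from j import *
for th in (.91,.83,.75,.67,.59): at(th,.17,.0225,.062)" | sed '3~2{/from/d}'
```

```text
from [0.5712 0.1313 0.0635] psi 0.321 q [0.09 0.62 1.55 0.   0.97 1.34] F [ 1.3 -0.6  0.1] t 3.2
to [0.5565 0.1278 0.062  0.4   ] shift [-0.015  -0.0014  0.0015] az -0.079
to [0.5435 0.1237 0.062  0.48  ] shift [-0.0288 -0.0016  0.0015] az -0.159
to [0.5308 0.1185 0.062  0.56  ] shift [-0.0424 -0.0007  0.0015] az -0.239
to [0.5185 0.1123 0.062  0.64  ] shift [-0.056   0.0013  0.0015] az -0.319
to [0.5068 0.1051 0.062  0.72  ] shift [-0.0694  0.0044  0.0015] az -0.399
```

Contact about 1.4 N, as expected.

Call:
arm_command([
  [[-0.015, -0.0015, 0.001], [0, 0, -0.08], 0.0918],
  [[-0.029, -0.0015, 0.001], [0, 0, -0.16], 0.0918],
  [[-0.0425, -0.0005, 0.001], [0, 0, -0.24], 0.0918],
  [[-0.056, 0.0015, 0.001], [0, 0, -0.32], 0.0918],
  [[-0.0695, 0.0045, 0.001], [0, 0, -0.4], 0.0918],
])

```text
time: 3.7
tool_pos: [0.5062, 0.1051, 0.0627]
tool_rot: [-3.141, -0.0, 0.721]
contact_force: [1.2, 0.1, -0.5]
opening: 0.0916
grip_force: 0.6
```

```bash
python3 -c "
from j import *
for th in (.51,.43,.35,.27,.19,.1,.05,0): at(th,.17,.0225,.062)" | sed '3~2{/from/d}'
```

```text
from [0.5062 0.1051 0.0627] psi 0.721 q [0.06 0.52 1.75 0.   0.87 0.91] F [ 1.2  0.1 -0.5] t 3.7
to [0.4957 0.0971 0.062  0.8   ] shift [-0.0131 -0.0009  0.0007] az -0.079
to [0.4853 0.0882 0.062  0.88  ] shift [-0.0268 -0.0011  0.0007] az -0.159
to [0.4756 0.0784 0.062  0.96  ] shift [-0.0405 -0.0001  0.0007] az -0.239
to [0.4668 0.068  0.062  1.04  ] shift [-0.0541  0.0019  0.0007] az -0.319
to [0.4588 0.0568 0.062  1.12  ] shift [-0.0674  0.0049  0.0007] az -0.399
to [0.4509 0.0436 0.062  1.21  ] shift [-0.0821  0.0097  0.0007] az -0.489
to [0.447  0.0359 0.062  1.26  ] shift [-0.0901  0.0129  0.0007] az -0.539
to [0.4435 0.0281 0.062  1.31  ] shift [-0.0979  0.0165  0.0007] az -0.589
```

Call:
arm_command([
  [[-0.013, -0.001, 0.001], [0, 0, -0.08], 0.0918],
  [[-0.027, -0.001, 0.001], [0, 0, -0.16], 0.0918],
  [[-0.0405, 0, 0.001], [0, 0, -0.24], 0.0918],
  [[-0.054, 0.002, 0.001], [0, 0, -0.32], 0.0918],
  [[-0.0675, 0.005, 0.001], [0, 0, -0.4], 0.0918],
])

```text
time: 4.2
tool_pos: [0.4586, 0.0568, 0.0617]
tool_rot: [-3.142, -0.0, 1.121]
contact_force: [1.9, 1.0, -0.7]
opening: 0.092
grip_force: 0.6
```

```bash
python3 -c "
from j import *
for th in (.15,.11,.07,.035,0,-.02,-.04): at(th,.17,.0225,.062)" | sed '3~2{/from/d}'
```

```text
from [0.4586 0.0568 0.0617] psi 1.121 q [-0.04  0.45  1.9   0.    0.79  0.41] F [ 1.9  1.  -0.7] t 4.2
to [0.4551 0.051  0.062  1.16  ] shift [-0.0067 -0.0006 -0.0003] az -0.039
to [0.4517 0.0451 0.062  1.2   ] shift [-0.0135 -0.0011 -0.0003] az -0.079
to [0.4485 0.039  0.062  1.24  ] shift [-0.0204 -0.0013 -0.0003] az -0.119
to [0.4459 0.0336 0.062  1.275 ] shift [-0.0264 -0.0013 -0.0003] az -0.154
to [0.4435 0.0281 0.062  1.31  ] shift [-0.0324 -0.0011 -0.0003] az -0.189
to [0.4423 0.0249 0.062  1.33  ] shift [-0.0358 -0.0008 -0.0003] az -0.209
to [0.4411 0.0217 0.062  1.35  ] shift [-0.0392 -0.0006 -0.0003] az -0.229
```

Call:
arm_command([
  [[-0.006, -0.0005, 0], [0, 0, -0.035], 0.0918],
  [[-0.012, -0.001, 0], [0, 0, -0.07], 0.0918],
  [[-0.017, -0.001, 0], [0, 0, -0.1], 0.0918],
  [[-0.022, -0.001, 0], [0, 0, -0.13], 0.0918],
  [[-0.026, -0.001, 0], [0, 0, -0.152], 0.0918],
])

```text
time: 4.7
tool_pos: [0.4462, 0.034, 0.0616]
tool_rot: [-3.141, -0.0, 1.271]
contact_force: [-0.5, 1.7, -0.8]
opening: 0.092
grip_force: 0.6
```

Call:
arm_command([
  [[-0.001, 0, 0], [0, 0, -0.006], 0.0918],
  [[-0.002, 0, 0], [0, 0, -0.012], 0.0918],
  [[-0.003, 0, 0], [0, 0, -0.018], 0.0918],
  [[-0.004, 0, 0], [0, 0, -0.024], 0.0918],
  [[-0.004, 0, 0], [0, 0, -0.024], 0.0918],
])

```text
time: 5.2
tool_pos: [0.4455, 0.0313, 0.0616]
tool_rot: [-3.141, -0.002, 1.294]
contact_force: [0.5, 8.6, 0.9]
opening: 0.092
grip_force: 4.7
```

Call:
arm_command([
  [[0.01, 0, 0], [0, 0, 0], 0.0918],
  [[0.025, 0, 0], [0, 0, 0], 0.0918],
  [[0.025, 0, -0.04], [0, 0, 0], 0.0918],
  [[0.025, 0, -0.085], [0, 0, 0], 0.0918],
  [[0.025, 0, -0.13], [0, 0, 0], 0.0918],
])

```text
time: 5.7
tool_pos: [0.4524, 0.0542, 0.1931]
tool_rot: [-3.141, 0.001, 1.293]
contact_force: [1.3, -0.2, -0.2]
opening: 0.092
grip_force: 0.0
```

Call:
arm_command([
  [[0.04, 0, -0.01], [0, 0, 0], 0.0],
  [[0.08, 0, -0.02], [0, 0, 0], 0.0],
  [[0.12, 0, -0.02], [0, 0, 0], 0.0],
  [[0.16, 0, -0.02], [0, 0, 0], 0.0],
  [[0.18, 0, -0.02], [0, 0, 0], 0.0],
])

```text
time: 6.2
tool_pos: [0.5025, 0.2301, 0.2117]
tool_rot: [3.141, -0.001, 1.295]
contact_force: [0.7, -1.1, 0.5]
opening: 0.056
grip_force: 0.0
```

```bash
python3 -c "
from j import *
print(robot.observe()['tool_pos'],robot.observe()['opening'])
for n in('top','scene'): snap(n,n[0]+'3.png')
a=cv2.imread('pics/t3.png')[150:240,200:300];b=cv2.imread('pics/s3.png')[150:265,195:315]
cv2.imwrite('pics/c3.png',np.hstack([cv2.resize(a,(400,360),interpolation=2),cv2.resize(b,(376,360),interpolation=2)]))"
```

```text
[0.50245856 0.23014362 0.21171451] 0.05603721026353827
```

View pics/c3.png

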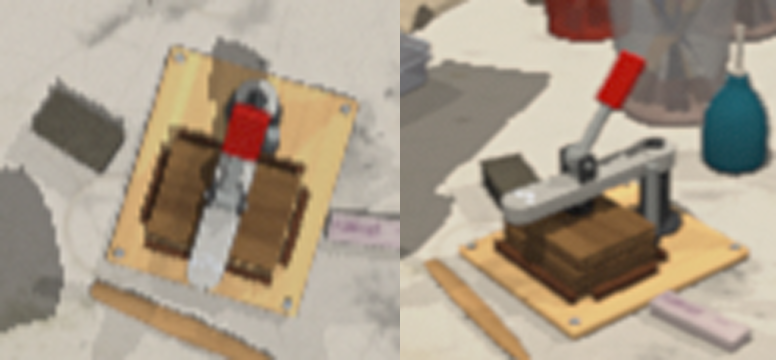

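```bash
python3 -c "
from j import *
q=ray(m,200+247.5/4-.5,150+132/4-.5,.153);print('paddle',q,'dist',np.linalg.norm(q[:2]-P))
at(0,.053,0,.175)
at(0,.034,0,.153)
"
```

```text
paddle [ 0.56975224 -0.0288046   0.153     ] dist 0.033399520586344676
from [0.5022 0.2296 0.2113] psi 1.296 q [0.29 0.4  1.47 0.   1.26 0.56] F [ 0.4 -0.9  0.2] t 6.3
to [ 0.5508 -0.0238  0.175   1.31  ] shift [-0.2307  0.1156  0.0363] az -0.014
from [0.5022 0.2296 0.2113] psi 1.296 q [0.29 0.4  1.47 0.   1.26 0.56] F [ 0.4 -0.9  0.2] t 6.3
to [ 0.5691 -0.0287  0.153   1.31  ] shift [-0.2304  0.1345  0.0583] az -0.014
```

Call:
arm_command([
  [[-0.045, 0.023, 0], [0, 0, 0], 0.0],
  [[-0.09, 0.046, 0], [0, 0, 0], 0.0],
  [[-0.135, 0.07, 0], [0, 0, 0], 0.0],
  [[-0.18, 0.093, 0.0], [0, 0, 0], 0.0],
  [[-0.22, 0.113, 0.0], [0, 0, -0.01], 0.0],
])

```text
time: 6.8
tool_pos: [0.5499, -0.0186, 0.2119]
tool_rot: [3.141, 0.001, 1.302]
contact_force: [1.0, 0.4, 0.3]
opening: 0.0087
grip_force: 0.0
```

```bash
python3 -c "
from j import *
print(robot.observe()['opening'])
at(0,.05,0,.165)
for t in (0,.2,.4,.6,.85):
  f=.9-t; r=.075-.072*np.cos(f)+.005*np.sin(f);z=.094+.072*np.sin(f)+.005*np.cos(f);print(t,r,z)
"
```

```text
0.00869007914376457
from [ 0.5499 -0.0186  0.2119] psi 1.302 q [-0.17  0.4   1.48 -0.    1.26  0.1 ] F [1.  0.4 0.3] t 6.8
to [ 0.5537 -0.0246  0.165   1.31  ] shift [-0.0048  0.0053  0.0469] az -0.008
0 0.03416071683264958 0.15350758733453213
0.2 0.023152450951705286 0.14420788441753618
0.4 0.014211183236914171 0.13290655158895448
0.6 0.007693373816263073 0.12005413732524448
0.85 0.003339877097915821 0.10259225148946369
```

Call:
arm_command([
  [[-0.005, 0.002, 0.015], [0, 0, -0.008], 0.0],
  [[-0.005, 0.002, 0.03], [0, 0, -0.008], 0.0],
  [[-0.005, 0.003, 0.045], [0, 0, -0.008], 0.0],
  [[-0.005, 0.004, 0.053], [0, 0, -0.008], 0.0],
  [[-0.005, 0.005, 0.059], [0, 0, -0.008], 0.0],
])

```text
time: 7.3
tool_pos: [0.5534, -0.0223, 0.1523]
tool_rot: [-3.141, 0.0, 1.31]
contact_force: [0.7, -0.8, 0.1]
opening: 0.0008
grip_force: 0.0
```

```bash
python3 -c "
from j import *
at(0,.034,0,.133)
at(0,.012,0,.1025)
"
```

```text
from [ 0.5534 -0.0223  0.1523] psi 1.310 q [-0.18  0.46  1.55 -0.    1.13  0.08] F [ 0.7 -0.8  0.1] t 7.3
to [ 0.5691 -0.0287  0.133   1.31  ] shift [-0.0022  0.0169  0.0193] az 0.000
from [ 0.5534 -0.0223  0.1523] psi 1.310 q [-0.18  0.46  1.55 -0.    1.13  0.08] F [ 0.7 -0.8  0.1] t 7.3
to [ 0.5904 -0.0344  0.1025  1.31  ] shift [-0.0022  0.0389  0.0498] az 0.000
```

Call:
arm_command([
  [[-0.002, 0.001, 0.004], [0, 0, 0], 0.0],
  [[-0.002, 0.003, 0.008], [0, 0, 0], 0.0],
  [[-0.002, 0.005, 0.012], [0, 0, 0], 0.0],
  [[-0.002, 0.007, 0.015], [0, 0, 0], 0.0],
  [[-0.002, 0.009, 0.018], [0, 0, 0], 0.0],
])

```text
time: 7.8
tool_pos: [0.5625, -0.0261, 0.1351]
tool_rot: [3.14, -0.0, 1.311]
contact_force: [-0.1, -0.7, 4.3]
opening: 0.0005
grip_force: 1.7
```

Contact at 4.3 N upward: the lever is moving. Continue.

Call:
arm_command([
  [[0, 0.004, 0.004], [0, 0, 0], 0.0],
  [[0, 0.009, 0.009], [0, 0, 0], 0.0],
  [[0, 0.014, 0.014], [0, 0, 0], 0.0],
  [[0, 0.019, 0.019], [0, 0, 0], 0.0],
  [[0, 0.023, 0.023], [0, 0, 0], 0.0],
])

```text
time: 8.3
tool_pos: [0.5842, -0.0319, 0.1108]
tool_rot: [-3.14, -0.0, 1.311]
contact_force: [-3.9, 0.5, 3.2]
opening: 0.0001
grip_force: 1.9
```

Call:
arm_command([
  [[0, 0.002, 0.002], [0, 0, 0], 0.0],
  [[0, 0.004, 0.004], [0, 0, 0], 0.0],
  [[0, 0.006, 0.006], [0, 0, 0], 0.0],
  [[0, 0.007, 0.008], [0, 0, 0], 0.0],
  [[0, 0.007, 0.009], [0, 0, 0], 0.0],
])

```text
time: 8.8
tool_pos: [0.5914, -0.0339, 0.1028]
tool_rot: [3.14, -0.0, 1.311]
contact_force: [-1.1, 1.0, 3.5]
opening: 0.0002
grip_force: 1.9
```

Call:
arm_command([
  [[0, 0, 0.001], [0, 0, 0], 0.0],
  [[0, 0, 0.002], [0, 0, 0], 0.0],
  [[0, 0, 0.003], [0, 0, 0], 0.0],
  [[0, 0, 0.003], [0, 0, 0], 0.0],
  [[0, 0, 0.003], [0, 0, 0], 0.0],
])

```text
time: 9.3
tool_pos: [0.5915, -0.0339, 0.102]
tool_rot: [3.139, -0.0, 1.311]
contact_force: [-6.3, 0.8, 15.4]
opening: 0.0004
grip_force: 8.1
```

Call:
arm_command([
  [[0, 0, 0], [0, 0, 0], 0.0],
  [[0, 0, -0.02], [0, 0, 0], 0.0],
  [[0, 0, -0.06], [0, 0, 0], 0.0],
  [[0, 0, -0.1], [0, 0, 0], 0.0],
  [[0, 0, -0.12], [0, 0, 0], 0.0],
])

```text
time: 9.8
tool_pos: [0.5926, -0.0341, 0.2235]
tool_rot: [3.135, -0.001, 1.311]
contact_force: [-0.1, -0.1, -0.5]
opening: 0.0001
grip_force: 0.0
```

Call:
arm_command([
  [[0.045, 0, 0], [0, 0, 0], 0.0],
  [[0.09, -0.01, 0], [0, 0, 0], 0.0],
  [[0.13, -0.03, 0], [0, 0, 0], 0.0],
  [[0.17, -0.05, 0], [0, 0, 0], 0.0],
  [[0.2, -0.07, 0], [0, 0, 0], 0.0],
])

```text
time: 10.3
tool_pos: [0.5747, 0.1799, 0.2195]
tool_rot: [3.14, -0.001, 1.312]
contact_force: [0.3, 0.1, -0.0]
opening: 0.0003
grip_force: 0.0
```

```bash
python3 -c "
from j import *
print(robot.observe()['tool_pos'],robot.observe()['contact_force'])
for n in('top','scene'): snap(n,n[0]+'4.png')
a=cv2.imread('pics/t4.png')[150:240,200:300];b=cv2.imread('pics/s4.png')[150:265,195:315]
cv2.imwrite('pics/c4.png',np.hstack([cv2.resize(a,(400,360),interpolation=2),cv2.resize(b,(376,360),interpolation=2)]))"
```

```text
[0.57468631 0.17994458 0.21945702] [ 0.34437465  0.07526338 -0.02282209]
```

View pics/c4.png

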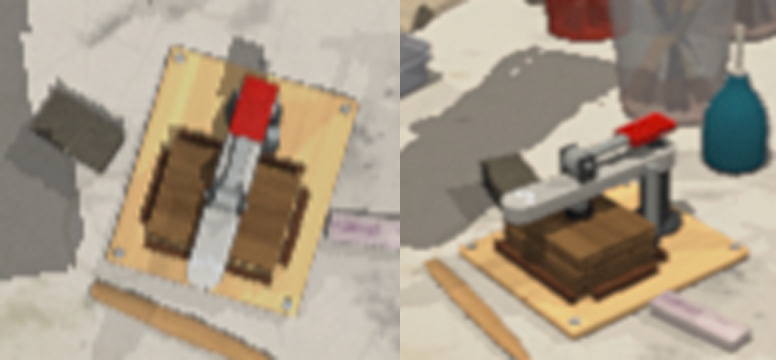

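The left half shows the paddle centred at (255,108), over the post. The strap tip is still at (205,285), the same as before I pushed the lever. In the right half the lever lies level along the strap, and the box and the other things haven't moved.

```bash
python3 -c "
from h import *
print(robot.hand_in())"
```

```text
the job is handed in; nothing more can be done
None
```

The strap was pushed home against its stop pin, then the red lever was pushed fully down to its stop and released; the last pictures show it staying down with the box in its nest, and I handed the job in at about 10 s.

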